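# Set the gauge arm over a pot and hold it at the rider

## Robot

A 6-joint arm with a two-finger parallel gripper is mounted at the origin on the work surface. World frame = base frame: x ahead of the robot, y to its left, z up, the work surface at z = 0. Lengths are in m, angles in rad, forces in N, time in s.
With the tool pointing down it reaches from about 0.275 to 0.825 m from the base axis. Payload 4.9 kg.
Tool frame: the origin (TCP) lies midway between the tips of the shut fingers; the grasp point (between the pads) lies 19 mm behind it (bot.grip_depth is the distance from the TCP to the grasp point, in m); z points along the fingers, y is the line along which they close (so a half turn about z gives the same grasp; the last joint's range is limited). The gripper opens to 85 mm and grips with 20 to 120 N. Pads are 22 mm wide; open, the fingers measure 114 mm over their backs; the gripper's body (76 mm by 85 mm) begins 54 mm behind the grasp point. The pads swing forward as they close: fully open they stand 13 mm farther back than shut.
Start: joints at [-1.364, 0.326, -0.193, 1.052, 0, 1.437], TCP at [0.184, -0.518, 0.194] pointing down, gripper open.
Joint ranges: [-2.65, 2.65], [-0.97, 1.79], [-1.3, 1.35], [-1.93, 2.1], [-1.47, 1.37], [-3.14, 3.14]. Speed limits (rad/s): [2.57, 2.57, 3.14, 3.14, 3.14, 3.14].

## Interface

Orientations are given as a unit quaternion [w, x, y, z].
In Python, from cell import bot gives the robot as it stands. Calls block until the motion is done:
- bot.move_pose(position, orientation): joint-space move of the TCP to a pose.
- bot.move_linear(position, speed=0.15, rotation=None, until_force=None): straight line of the TCP; rotation=None keeps the orientation; speed is the mean speed in m/s. With until_force (N) it stops when the force on the tool has changed by that much, and returns True; else False.
- bot.goto_joints(angles): joint-space move.
- bot.set_gripper(opening, grasp_force=None): opening from 0.0 (shut) to 1.0 (fully open); grasp_force is the grip in N (None keeps the last); returns when the fingers have stopped.
- bot.wait(seconds).
- bot.solve_ik(position, orientation): joint angles nearest the present ones, or None.
- bot.camera(name): name is "scene" or "top"; returns the picture (400x640x3 uint8, red, green, blue); there is no depth.
- bot.calibration(name): a dict with "mtx" (3x3 intrinsics, pixels), "extrinsics" (4x4, takes a point from world to camera coordinates). Camera axes: x right, y down, z forward; pixel columns grow to the right and rows downward; lengths in m; the calibration is good to about 2 mm. A picture is of the moment at which its call begins. calibration takes no time and is no camera call.
A pose or a line that the arm cannot do raises bot.PlanningError and nothing moves.
- bot.close_job(): hands the job in; it is judged then, once.
Trained networks look in the newest picture that a camera, given by its name, has taken for a name from the list of things; names that differ only in an ending like _2 or _b are one class to them, and where a whole thing is asked for, a point or a joint stands for the part that bears it (a point fixed in the world has none). Each returns a list of dicts, best first, with "confidence" (0 to 1); they miss things now and then, are a little off and sometimes report something else, mostly with a low value. They report only what shows in the picture. A call takes as long as a camera call. They do not tell look-alikes from the thing itself.
- bot.search_frame(camera, thing): "bbox" ([left, top, width, height] in pixels, round what is visible of it).
Readings, each from a call of its own:
- bot.read_clock(): time.
- bot.read_joint_positions(): joint angles.
- bot.read_joint_vel(): joint speeds.
- bot.read_joint_efforts(): joint torques, N m.
- bot.read_position(): TCP position.
- bot.read_tool_rot(): TCP orientation.
- bot.read_ft_force(): force on the tool from outside, world axes, zero at the start.
- bot.read_moment(): the same for the moment, N m.
- bot.read_gripper_width(): opening from 0.0 (shut) to 1.0 (fully open).
- bot.read_finger_force(): force on a finger pad.
Only numpy, scipy, OpenCV 4.12 (cv2) and the standard library are available. Lean on these libraries where they do the work, as an engineer would, in place of code of your own. Each camera call takes 0.05 s, during which the arm holds its last target. There are 200 camera calls.

## Task

Slide the small clay pot, without lifting it off the board, from the waiting square onto the ring mark and let go of it there, upright and centred on the ring. Then press the round lock button fully in to free the telescoping gauge arm whose needle reaches out over the pot, and draw the arm out until its index blade is level with the rider clip set on the scale. The arm is sprung and runs back by itself, so finish while the gripper is still holding it steady at that mark; leave the rider clip and the other things on the table as they are.

Things in the scene. Friction and masses are not known exactly. Their poses are not given: they have to be found in the camera images.
- board: fixed plywood board 180 x 640 x 12 mm, top 12 mm above the table, carrying the gauge. Origin at table level; y along its long side (slab spans y -275 to +365, x -90 to +90 mm), z up. A 150 mm outlined waiting square lies at y -257 to -107. At the +y end an open-topped sleeve (34 mm wide, centred on x 0, y +125 to +340, top at z 147) stands on two posts
- ring (a point): centre of the painted ring mark (86 mm outer diameter), on the board's top face at board x 0, y -20 mm, under the way of the gauge arm. Axes as the board's
- pot: small open terracotta pot, round, straight-sided, loose, about 0.25 kg; 72 mm high, 59 mm across, wall 5 mm. Origin at the centre of its underside, z up. It starts standing in the waiting square
- gauge_arm: telescoping 18 mm square steel beam with a grip tab at its free end; axes as the board's. Origin on the beam's axis under the tab: board x 0, z 132, y +110 mm fully in (start). Slides straight out towards the board's -y, at most 175 mm. Needle under it ends at z 100, clear of the pot (top z 84). Locked (2 mm play) till the button is in; then a spring pulls it back in with 3 to 6 N
- grip_tab (a point): point on the arm's grip tab to take hold of, 36 mm above the beam's axis (board z 168 mm). The tab is an upright black block 16 mm (board x) x 26 mm (board y), from board z 141 to 187 mm; free above and on all sides
- index (a point): top of the brass index blade, 10 mm wide (board x) and 3 mm thick (board y), fixed on the arm 190 mm towards +y from the grip tab, sticking up through the sleeve's open top to board z 170 mm; moves with the arm as one piece
- rider: brass rider clip on the sleeve's +x wall, 16 x 10 mm with a 12 mm round screw head at the +x side, z 148 to 172 mm, with a thin tongue reaching over the sleeve. Stiff on the scale (15 N); its place differs each time, 105 to 155 mm from the index blade's start towards the board's -y. Not to be moved
- rider_mark (a point): middle of the rider's tongue, at board z 170 mm; the arm is at its mark when index has the same board y as this. Axes as the board's
- lock_button (a joint): travel of the lock button, m: 0 = out (arm locked, the start), 0.008 = fully in (arm free; it frees at about 0.006). Pushed straight down, about 4 N; it has no spring and stays where it is pushed
- button_top (a point): centre of the lock button's top: black round cap, 26 mm across, 14 mm proud of its housing when out, 6 mm when in; at board x -43, y +165, z 152 mm when out. The dark steel housing (x -65 to -17, y +135 to +200, top z 138 mm) sits on the sleeve's -x side
- bowl: terracotta bowl 130 mm across, 50 mm high, bystander on the table; origin under its centre
- planter: square terracotta planter 100 x 100 x 85 mm, bystander; origin under its centre
- pipe: upright white plastic pipe piece, 76 mm across, 160 mm high, bystander; origin under its centre
Things that resemble listed ones, but are neither listed nor needed, are in the scene too. What is shaped like the pot but grey is not meant.

How it is judged:
By the outcome, as a careful person would: the job done as asked, in the order asked, and still so for the second after the job is handed in, while the arm keeps its last pose, push and grip.
It also fails if it takes over 58 s, if anything falls off the work surface, if the arm or the gripper's body presses on something with over 40 N, if the wrist force passes 120 N, or if a joint passes its speed limit or range.

## Working session

There is one attempt and no reset: what is moved stays moved. The work goes in short steps, each a Python script; the robot and the scene stay as the last script left them, time stands still between calls to the robot, and variables do not carry over. Pictures are saved under pics/ and viewed, at most 10 in all, crops included, and the job is handed in when it is done.

```bash
mkdir -p pics; ls; python3 - <<'E'
from cell import bot
import cv2,numpy as np
for c in("scene","top"):
    im=bot.camera(c); cv2.imwrite(f"pics/{c}0.png",cv2.resize(im[:,:,::-1],(800,500),interpolation=cv2.INTER_AREA) if 0 else im[:,:,::-1])
    k=bot.calibration(c); print(c,np.round(k["mtx"],1).tolist(),np.round(k["extrinsics"],4).tolist())
    for t in("board","pot","gauge_arm","rider","lock_button"):
        print(t,[(np.round(d["bbox"]).tolist(),round(d["confidence"],2)) for d in bot.search_frame(c,t)])
print(bot.read_clock())
E
```

```text
pics
scene [[386.7, 0.0, 316.1], [0.0, 386.7, 203.2], [0.0, 0.0, 1.0]] [[0.7774, 0.6288, -0.0153, -0.4125], [0.5493, -0.6905, -0.4706, -0.3087], [-0.3065, 0.3574, -0.8822, 1.2867], [0.0, 0.0, 0.0, 1.0]]
board [([235.0, 77.0, 172.0, 201.0], 0.69)]
pot [([231.0, 260.0, 28.0, 27.0], 0.91), ([269.0, 210.0, 25.0, 31.0], 0.81), ([326.0, 237.0, 20.0, 35.0], 0.81), ([230.0, 180.0, 24.0, 27.0], 0.79)]
gauge_arm [([340.0, 80.0, 43.0, 61.0], 0.59)]
rider [([362.0, 110.0, 8.0, 12.0], 0.39)]
lock_button [([336.0, 105.0, 9.0, 12.0], 0.55)]
top [[378.3, 0.0, 316.4], [0.0, 378.3, 197.4], [0.0, 0.0, 1.0]] [[-0.0117, -0.9999, 0.0009, -0.0654], [-0.9971, 0.0116, -0.075, 0.5903], [0.075, -0.0018, -0.9972, 1.1289], [0.0, 0.0, 0.0, 1.0]]
board [([153.0, 188.0, 220.0, 77.0], 0.95)]
pot [([335.0, 206.0, 17.0, 22.0], 0.88), ([381.0, 205.0, 25.0, 20.0], 0.69), ([323.0, 154.0, 19.0, 25.0], 0.63), ([329.0, 258.0, 19.0, 25.0], 0.55), ([153.0, 182.0, 221.0, 81.0], 0.35)]
gauge_arm [([161.0, 223.0, 81.0, 14.0], 0.91)]
rider []
lock_button [([210.0, 239.0, 13.0, 11.0], 0.64), ([430.0, 171.0, 42.0, 32.0], 0.39)]
0.6
```

View pics/scene0.png

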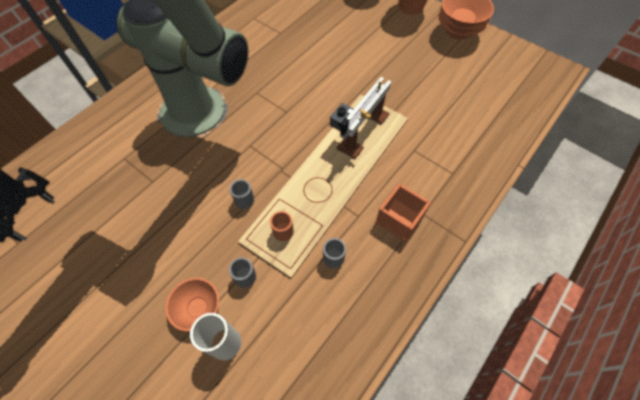

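View pics/top0.png

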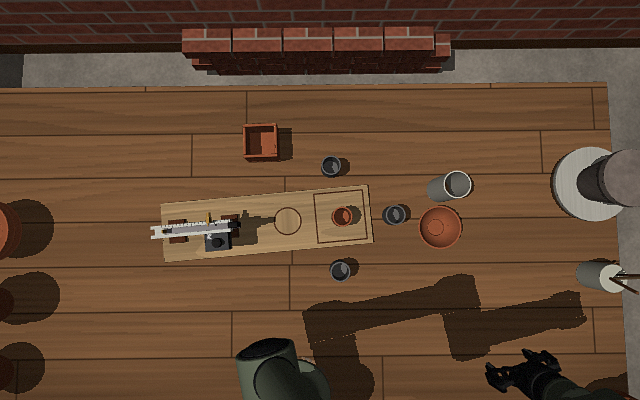

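The picture shows one terracotta pot inside the waiting square (top 342,216; scene 282,224). The three lookalikes are grey, at top (331,166), (395,215) and (340,270), so they are not meant. I'll enlarge to confirm this and get the board pose.

```bash
cat > h.py <<'E'
import numpy as np,cv2
from cell import bot
K={c:bot.calibration(c) for c in("scene","top")}
def ray(c,uv,z):
    k=K[c];R=k["extrinsics"][:3,:3];t=k["extrinsics"][:3,3];o=-R.T@t
    d=R.T@np.linalg.solve(k["mtx"],[uv[0],uv[1],1.]); return o+d*(z-o[2])/d[2]
def proj(c,P):
    k=K[c];p=np.atleast_2d(P)@k["extrinsics"][:3,:3].T+k["extrinsics"][:3,3];q=p@k["mtx"].T;return q[:,:2]/q[:,2:]
def w(b,pb): # board pose (x,y,th), board point(s)->world
    pb=np.atleast_2d(pb);c,s=np.cos(b[2]),np.sin(b[2]);return np.c_[b[0]+c*pb[:,0]-s*pb[:,1],b[1]+s*pb[:,0]+c*pb[:,1],pb[:,2]]
E
python3 - <<'E'
from h import *
from scipy.optimize import least_squares
T=cv2.imread("pics/top0.png");S=cv2.imread("pics/scene0.png")
# rough corner pixels; order (-x,-y)... as board points
Cb=np.array([[-.09,-.275,.012],[.09,-.275,.012],[.09,.365,.012],[-.09,.365,.012]])
px={"top":np.array([[373,242],[368,184],[161,205],[164,263]],float)}
P=np.array([ray("top",u,.012) for u in px["top"]]);print(P.round(3))
# board mask quad from colour
for c,im in(("top",T),("scene",S)):
    hsv=cv2.cvtColor(im,cv2.COLOR_BGR2HSV);x,y,ww,hh=(145,175,240,95) if c=="top" else (230,70,185,215)
    m=np.zeros(im.shape[:2],np.uint8);m[y:y+hh,x:x+ww]=((im[y:y+hh,x:x+ww].min(2)>75)&(im[y:y+hh,x:x+ww,2]>150))*255
    m=cv2.morphologyEx(m,cv2.MORPH_OPEN,np.ones((3,3)))
    ct=max(cv2.findContours(m,0,2)[0],key=cv2.contourArea);h=cv2.convexHull(ct)
    print(c,cv2.contourArea(ct),cv2.approxPolyDP(h,5,True)[:,0].tolist())
def cr(im,x,y,ww,hh,W,H): return cv2.resize(im[y:y+hh,x:x+ww],(W,H),interpolation=cv2.INTER_CUBIC)
a=cr(T,150,180,240,90,800,300);b=cr(S,325,70,90,67,400,300);d=cr(S,230,170,120,90,400,300)
cv2.imwrite("pics/crop1.png",np.vstack([a,np.hstack([b,d])]))
E
```

```text
[[ 0.452 -0.243  0.012]
 [ 0.63  -0.232  0.012]
 [ 0.573  0.404  0.012]
 [ 0.396  0.392  0.012]]
top 1778.5 [[372, 239], [165, 259], [308, 221]]
scene 35515.0 [[414, 70], [414, 284], [255, 284], [230, 261], [230, 87], [246, 70]]
```

View pics/crop1.png

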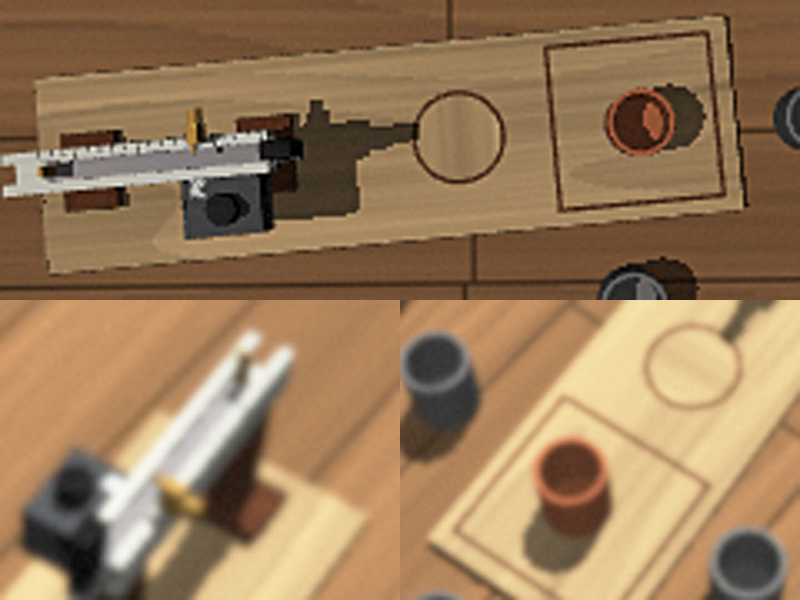

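The crop confirms it: the only terracotta pot stands in the waiting square (crop 641,122 → top 342,216), and the grey cups are ruled out. The gauge sleeve, button (223,208), tab (290,147) and rider tongue (194,150) are all visible. Next I fit the board pose.

```bash
python3 - <<'E'
from h import *
from scipy.optimize import least_squares
t=lambda u,v:((u+.5)*.3-.5+150,(v+.5)*.3-.5+180)
d=lambda u,v:((u+.5)*.3-.5+230,(v+.5)*.3-.5+170)
b=lambda u,v:((u+.5)*.225-.5+325,(v+.5)*67/300-.5+70)
obs=[("top",t(745,208),(-90,-275,12)),("top",t(726,17),(90,-275,12)),("top",t(36,80),(90,365,12)),("top",t(50,272),(-90,365,12)),
("top",t(459,137),(0,-20,12)),("top",t(708,32),(75,-257,12)),("top",t(725,195),(-75,-257,12)),("top",t(559,212),(-75,-107,12)),("top",t(545,46),(75,-107,12)),
("top",t(223,208),(-43,165,152)),("top",t(290,147),(0,110,187)),
("scene",d(30,240),(-90,-275,12)),("scene",d(293,66),(0,-20,12)),("scene",d(165,97),(-75,-107,12)),("scene",d(310,187),(75,-107,12)),("scene",d(58,228),(-75,-257,12)),("scene",b(372,215),(90,365,12)),("scene",b(75,185),(-43,165,152))]
def f(x): return np.concatenate([proj(c,w(x,np.array(p)/1e3))[0]-u for c,u,p in obs])
r=least_squares(f,[.514,.06,.087],loss="soft_l1");print(r.x.round(4));print(r.fun.reshape(-1,2).round(1).tolist())
B=r.x;np.save("B.npy",B)
print("pot",ray("top",t(641,122),.084).round(4),ray("scene",d(171,171),.084).round(4))
inv=lambda P:(np.array([[np.cos(B[2]),np.sin(B[2])],[-np.sin(B[2]),np.cos(B[2])]])@(P[:2]-B[:2])).round(4)
for c,u,z in(("top",t(641,122),.084),("scene",d(171,171),.084),("top",t(194,150),.17),("scene",b(160,188),.17),("top",t(52,172),.17),("scene",b(243,50),.17)): print(c,z,inv(ray(c,u,z)))
R=w(B,[0,-.02,.012])[0];print("ring",R,"tab",w(B,[0,.11,.168]),"btn",w(B,[-.043,.165,.152]))
a=B[2]
for n,p,yaw in(("tab",w(B,[0,.11,.168])[0],0),("btn",w(B,[-.043,.165,.152])[0],0),("out",w(B,[0,-.03,.168])[0],0)):
    print(n,np.hypot(p[0],p[1]))
print(bot.read_tool_rot(),bot.grip_depth)
E
```

```text
[0.5199 0.0369 0.0794]
[[0.3, 0.0], [0.1, -1.3], [-0.6, -1.3], [-1.3, 0.2], [0.1, -0.5], [0.1, -0.4], [-0.0, -0.5], [0.7, -1.1], [0.4, -0.2], [-0.6, -0.3], [-4.3, 0.0], [-1.7, -0.6], [-0.3, 0.1], [-0.5, -0.0], [-0.7, -0.5], [-1.6, 0.7], [-0.4, -0.6], [-0.2, -1.5]]
pot [ 0.5299 -0.1448  0.084 ] [ 0.5337 -0.146   0.084 ]
top 0.084 [-0.0045 -0.1819]
scene 0.084 [-0.0007 -0.1834]
top 0.17 [0.004  0.1783]
scene 0.17 [0.0129 0.1738]
top 0.17 [-0.0031  0.2911]
scene 0.17 [-0.0022  0.3011]
ring [0.52150124 0.01694489 0.012     ] tab [[0.51119002 0.14653532 0.168     ]] btn [[0.46396305 0.1979514  0.152     ]]
tab 0.5317779903070473
btn 0.5044268681910141
out 0.5223410055164348
[2.64434465e-05 9.85519072e-01 1.69564615e-01 3.23209308e-06] 0.0187
```

```bash
cat >> h.py <<'E'
from scipy.spatial.transform import Rotation as Ro
try: B=np.load("B.npy")
except Exception: B=None
def quat(ang): # tool down, closing direction at world angle ang
    y=np.array([np.cos(ang),np.sin(ang),0]);z=np.array([0,0,-1.]);q=Ro.from_matrix(np.c_[np.cross(y,z),y,z]).as_quat();return [q[3],*q[:3]]
def best(p,ang):
    c=[(abs(j[5]),quat(a)) for a in(ang,ang+np.pi) if (j:=bot.solve_ik(list(p),quat(a))) is not None]
    return min(c)[1]
E
python3 - <<'E'
from h import *
g=bot.grip_depth; P=np.array([.532,-.1455]); z=.042-g
ax=B[2]; ay=B[2]+np.pi/2
q=best([*P,.22],ax); bot.set_gripper(1.0,20)
bot.move_pose([*P,.22],q); bot.move_linear([*P,z],speed=.12)
bot.set_gripper(0.0,20); print("w",bot.read_gripper_width(),bot.read_finger_force(),bot.read_ft_force())
bot.set_gripper(1.0)
q2=min((quat(a) for a in(ay,ay+np.pi) if bot.solve_ik([*P,z],quat(a)) is not None),key=lambda q:abs(bot.solve_ik([*P,z],q)[5]))
print(bot.read_joint_positions(),bot.solve_ik([*P,z],q2))
bot.move_linear([*P,z],rotation=q2)
bot.set_gripper(0.0,20); print("w",bot.read_gripper_width(),bot.read_finger_force(),bot.read_ft_force())
print(bot.read_position(),bot.read_clock())
for c in("top","scene"): cv2.imwrite(f"pics/{c}1.png",bot.camera(c)[:,:,::-1])
T=cv2.imread("pics/top1.png")[150:290,240:430];S=cv2.imread("pics/scene1.png")[150:290,190:380]
cv2.imwrite("pics/crop2.png",cv2.resize(np.hstack([T,S]),None,fx=2.1,fy=2.1,interpolation=2))
E
```

```text
w 0.6824559223717047 21.175867631100118 [-2.09157475  0.30583671  4.9257727 ]
[-4.00795454e-01  5.02340696e-01 -4.08662611e-01  6.60062924e-01
  2.95853053e-05  1.09061167e+00] [-0.40081191  0.50203186 -0.40854773  0.66021674  0.         -0.48021245]
w 0.6858461522326652 21.39752014540136 [-0.77567683  2.15235223  3.78533825]
[ 0.53208466 -0.1453388   0.02353454] 7.2917
```

View pics/crop2.png

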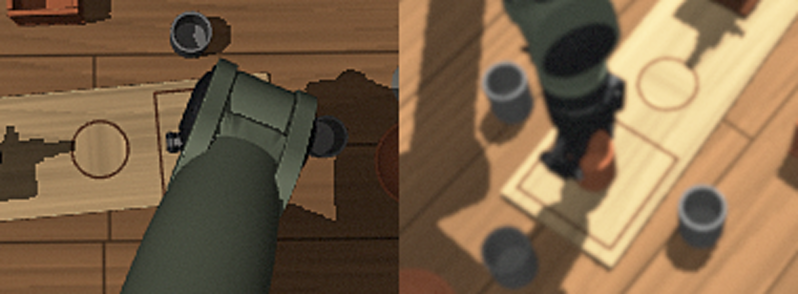

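The pot is held between the pads (58 mm wide) and pressed lightly onto the board (about 4 N). I'll slide it straight to the ring.

```bash
python3 - <<'E'
from h import *
p=np.array(bot.read_position()); R=w(B,[0,-.02,.012])[0]
bot.move_linear([R[0],R[1],p[2]],speed=.06)
print(bot.read_position(),bot.read_ft_force(),bot.read_gripper_width())
bot.set_gripper(1.0); q=np.array(bot.read_position())
bot.move_linear([R[0],R[1],.20],speed=.15)
V=[.40,-.22]; bot.move_linear([*V,.25],speed=.3)
for c in("top","scene"): cv2.imwrite(f"pics/{c}2.png",bot.camera(c)[:,:,::-1])
T=cv2.imread("pics/top2.png")[185:260,150:350];S=cv2.imread("pics/scene2.png")[70:220,260:420]
cv2.imwrite("pics/crop3.png",np.vstack([cv2.resize(T,(800,300),interpolation=2),np.hstack([cv2.resize(S[:75,60:],(400,300),interpolation=2),cv2.resize(S[75:,:100],(400,300),interpolation=2)])]))
print(bot.read_clock())
E
```

```text
[0.52147249 0.01693853 0.02349298] [ 0.24073152 -3.94377218  3.51680317] 0.6875564959449003
13.1167
```

View pics/crop3.png

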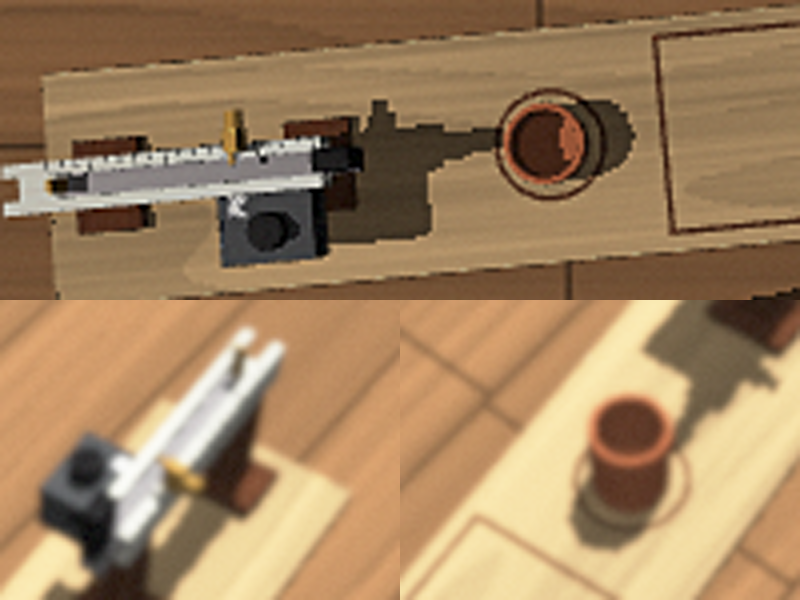

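Pot stands upright inside the ring in both views (top crop rim about 543,143, ring about 551,143). Next I check the offset numerically and press the button.

```bash
python3 - <<'E'
from h import *
f=lambda u,v,x0,y0:((u+.5)/4-.5+x0,(v+.5)/4-.5+y0)
for c,r,k in(("top",f(543,143,150,185),f(551,143,150,185)),("scene",f(231,133,260,145),f(231,178,260,145))):
    print(c,ray(c,r,.084)[:2].round(4),ray(c,k,.012)[:2].round(4))
R=w(B,[0,-.02,.084])[0];print(R.round(4),proj("top",R),f(543,143,150,185),proj("scene",R),f(231,133,260,145))
b=w(B,[-.043,.165,.152])[0]; print("btn",ray("top",f(267,230,150,185),.152)[:2].round(4),b.round(4))
# arm: closing along board y (fingers shut) ; shut fingers, press down
bot.set_gripper(0.0); 
q=best([b[0],b[1],.20],B[2])
bot.move_pose([b[0],b[1],.25],q); bot.move_linear([b[0],b[1],.17],speed=.15)
print("hit",bot.move_linear([b[0],b[1],.145],speed=.03,until_force=2.0),bot.read_position()[2],bot.read_ft_force())
print("stop",bot.move_linear([b[0],b[1],.1425],speed=.02,until_force=25),bot.read_position()[2],bot.read_ft_force(),bot.read_clock())
E
```

```text
top [0.5199 0.0175] [0.521  0.0172]
scene [0.5255 0.0139] [0.5208 0.0182]
[0.5215 0.0169 0.084 ] [[285.56703559 219.83019121]] (285.375, 220.375) [[316.96128601 176.35826912]] (317.375, 177.875)
btn [0.463  0.1968] [0.464 0.198 0.152]
hit False 0.1451298745801045 [-0.40373313 -0.61746434 -0.46365091]
stop False 0.14243020011510305 [ 0.32934994  0.90980008 -0.35144835] 17.3833
```

The offset on the ring is under 2 mm. The press met no resistance, so I'll go lower with a force guard and look.

```bash
python3 - <<'E'
from h import *
p=bot.read_position(); print(p,bot.read_gripper_width(),bot.read_joint_positions())
print("stop",bot.move_linear([p[0],p[1],.139],speed=.02,until_force=12),bot.read_position()[2],bot.read_ft_force())
for c in("top","scene"): cv2.imwrite(f"pics/{c}3.png",bot.camera(c)[:,:,::-1])
T=cv2.imread("pics/top3.png")[175:275,140:275];S=cv2.imread("pics/scene3.png")[70:170,290:425]
cv2.imwrite("pics/crop4.png",np.hstack([cv2.resize(T,(400,300),interpolation=2),cv2.resize(S,(400,300),interpolation=2)]))
E
```

```text
[0.46387712 0.19793247 0.1424302 ] -0.0008289661703484696 [ 2.56845340e-01  2.85992428e-01 -3.91190943e-01  8.93767357e-01
  1.52844127e-06 -1.39336865e+00]
stop False 0.13878997133060422 [-0.62652893 -0.62798556  0.75947372]
```

View pics/crop4.png

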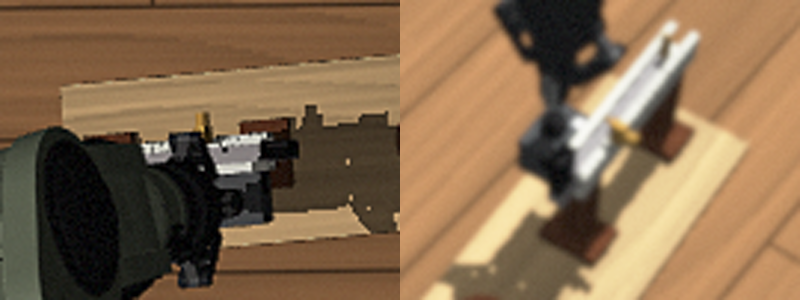

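```bash
python3 - <<'E'
from h import *
p=np.array(bot.read_position());print(p,bot.read_tool_rot(),B)
for c in("scene","top"):
    print(c,"tip",proj(c,p),"btn in/out",proj(c,w(B,[-.043,.165,.144])),proj(c,w(B,[-.043,.165,.152])),"housing top corners",proj(c,w(B,[[-.065,.135,.138],[-.017,.135,.138],[-.017,.2,.138],[-.065,.2,.138]])).round(1).tolist())
S=cv2.imread("pics/scene3.png");a=S[75:140,310:390];b=cv2.imread("pics/scene2.png")[75:140,310:390]
cv2.imwrite("pics/crop5.png",cv2.resize(np.hstack([a,b]),None,fx=5,fy=5,interpolation=2))
E
```

```text
[0.46386064 0.19794809 0.13896223] [ 1.84031700e-05  7.34615770e-01 -6.78483360e-01 -3.24290101e-05] [0.5199149  0.03688188 0.07940054]
scene tip [[341.06092008 112.60219098]] btn in/out [[341.16504095 111.40642269]] [[341.28463843 109.46070561]] housing top corners [[328.7, 116.4], [343.1, 123.8], [355.4, 108.8], [341.2, 101.8]]
top tip [[217.22455219 241.59858234]] btn in/out [[216.7367319  241.63769537]] [[215.95360031 241.7617497 ]] housing top corners [[229.0, 248.7], [227.7, 230.9], [203.8, 233.1], [205.0, 250.9]]
```

View pics/crop5.png

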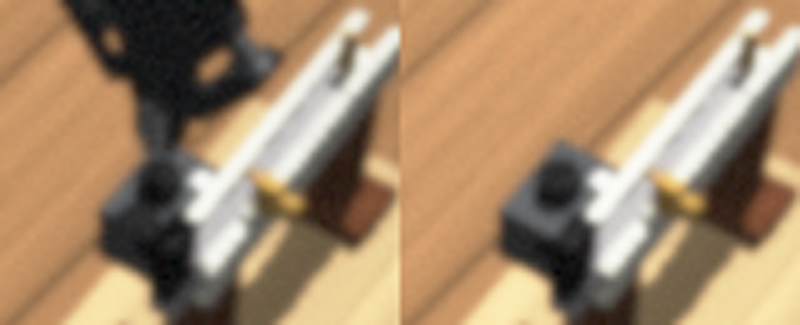

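```bash
python3 - <<'E'
from h import *
p=bot.read_position()
for z in np.arange(.138,.1279,-.002):
    h=bot.move_linear([p[0],p[1],z],speed=.02,until_force=8); print(round(z,3),h,np.round(bot.read_position(),4),np.round(bot.read_ft_force(),1))
    if h: break
print(bot.read_clock())
cv2.imwrite("pics/scene4.png",bot.camera("scene")[:,:,::-1]);cv2.imwrite("pics/top4.png",bot.camera("top")[:,:,::-1])
for c in("top","scene"): print([(np.round(d["bbox"],1).tolist(),round(d["confidence"],2)) for d in bot.search_frame(c,"lock_button")])
E
```

```text
0.138 False [0.4638 0.1979 0.1379] [0.2 0.4 0.2]
0.136 False [0.4637 0.1979 0.1358] [ 0.4 -0.8 -0. ]
0.134 False [0.4637 0.1979 0.1338] [0.6 0.3 0.3]
0.132 False [0.4637 0.1979 0.1318] [0.9 0.  0.8]
0.13 False [0.4637 0.1979 0.1298] [0.4 0.5 0.1]
0.128 False [0.4637 0.1979 0.1279] [-0.4 -0.6  0.3]
19.3083
[([418.6, 204.1, 44.6, 47.2], 0.72)]
[([338.7, 106.6, 7.9, 9.2], 0.64)]
```

```bash
python3 - <<'E'
from h import *
p=np.array(bot.read_position());print(p)
rows=[]
for c,(x,y) in(("scene",(318,80)),("top",(190,205))):
    o=[]
    for i in(2,3,4):
        im=cv2.resize(cv2.imread(f"pics/{c}{i}.png")[y:y+56,x:x+52],None,fx=5,fy=5,interpolation=2)
        im=cv2.convertScaleAbs(im,alpha=1.8,beta=20)
        if i==4:
            u=(proj(c,p)[0]-[x,y]+.5)*5; cv2.drawMarker(im,tuple(u.astype(int)),(0,255,0),0,8)
        o.append(im)
    rows.append(np.hstack(o))
cv2.imwrite("pics/crop6.png",np.vstack(rows))
E
```

```text
[0.46391972 0.19794414 0.12806199]
```

View pics/crop6.png

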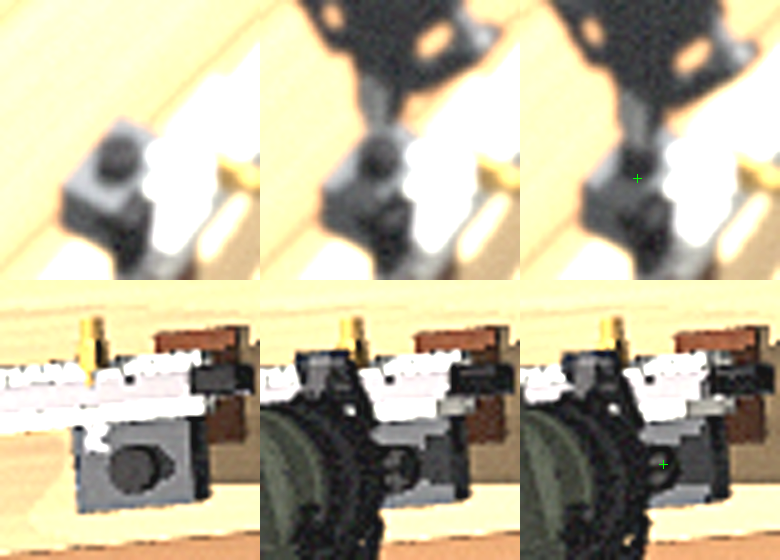

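The button hasn't visibly moved and the fingertip shows just above it, so the tip is higher than I assumed. I'll keep going down under a force guard.

```bash
python3 - <<'E'
from h import *
p=bot.read_position()
h=bot.move_linear([p[0],p[1],.105],speed=.02,until_force=2.5); z=bot.read_position()[2]
print(h,z,np.round(bot.read_ft_force(),1),bot.read_clock())
if h:
    h=bot.move_linear([p[0],p[1],z-.014],speed=.015,until_force=15)
    print(h,bot.read_position(),np.round(bot.read_ft_force(),1),bot.read_clock())
E
```

```text
True 0.11383273619171078 [ 1.1 -0.2  0.2] 20.2333
True [0.46332734 0.19778274 0.10720694] [-1.7 -0.3  6.9] 20.8167
```

```bash
python3 - <<'E'
from h import *
p=bot.read_position()
h=bot.move_linear([p[0],p[1],p[2]-.006],speed=.015,until_force=14)
print("press",h,bot.read_position(),np.round(bot.read_ft_force(),1))
bot.move_linear([p[0],p[1],.20],speed=.15)
t=w(B,[0,.106,.187])[0]
bot.move_linear([t[0],t[1],.20],speed=.15)
bot.move_linear([t[0],t[1],.19],speed=.05)
h=bot.move_linear([t[0],t[1],.135],speed=.03,until_force=3)
print("tab",h,bot.read_position(),np.round(bot.read_ft_force(),1),bot.read_clock())
cv2.imwrite("pics/scene5.png",bot.camera("scene")[:,:,::-1]);cv2.imwrite("pics/top5.png",bot.camera("top")[:,:,::-1])
E
```

```text
press True [0.46334344 0.19776897 0.10722338] [-1.4 -1.5  6.5]
tab True [0.51144831 0.14253957 0.15018116] [-1.   0.4  6.6] 24.0417
```

Tip offset confirmed: the tab top, true height 187 mm, was touched at a reading of 150.2 mm. The fingertips therefore sit 37 mm above the reported TCP. The button's hard stop at a reading of 107.2 mm equals 144 mm true, which is fully in. Next I grip the tab with that correction and draw the arm out.

```bash
python3 - <<'E'
from h import *
p=bot.read_position(); u=w(B,[0,-1,0])[0]-w(B,[0,0,0])[0]
bot.move_linear([p[0],p[1],.19],speed=.15)
bot.set_gripper(1.0)
g=w(B,[0,.109,0])[0]
bot.move_linear([g[0],g[1],.19],speed=.15)
h=bot.move_linear([g[0],g[1],.113],speed=.08,until_force=6); print("desc",h,bot.read_position(),np.round(bot.read_ft_force(),1))
bot.set_gripper(0.0,60); print("w",bot.read_gripper_width()*85,bot.read_finger_force(),np.round(bot.read_ft_force(),1))
if not h and bot.read_gripper_width()*85>10:
    p=np.array(bot.read_position()); np.save("p0.npy",p)
    cv2.imwrite("pics/top6.png",bot.camera("top")[:,:,::-1]);cv2.imwrite("pics/scene6.png",bot.camera("scene")[:,:,::-1])
    h=bot.move_linear(list(p+u*.105),speed=.06,until_force=30); print("draw",h,bot.read_position(),np.round(bot.read_ft_force(),1),bot.read_gripper_width()*85)
    cv2.imwrite("pics/top7.png",bot.camera("top")[:,:,::-1]);cv2.imwrite("pics/scene7.png",bot.camera("scene")[:,:,::-1])
    T=cv2.imread("pics/top7.png")[195:260,150:310];S=cv2.imread("pics/scene7.png")[75:175,280:400]
    cv2.imwrite("pics/crop7.png",np.vstack([cv2.resize(T,(800,325),interpolation=2),cv2.resize(np.hstack([cv2.imread("pics/scene6.png")[85:125,340:400],S[10:50,60:]]),(800,267),interpolation=2)]))
print(bot.read_clock())
E
```

```text
desc False [0.51178356 0.14562194 0.1135421 ] [ 0.7  1.1 -0.2]
w 15.696507725352255 58.991732597351074 [-3.8 -0.9  4.7]
draw False [0.51936535 0.04096258 0.11322745] [-0.4  5.1  1.3] 15.565038987920717
29.4333
```

View pics/crop7.png

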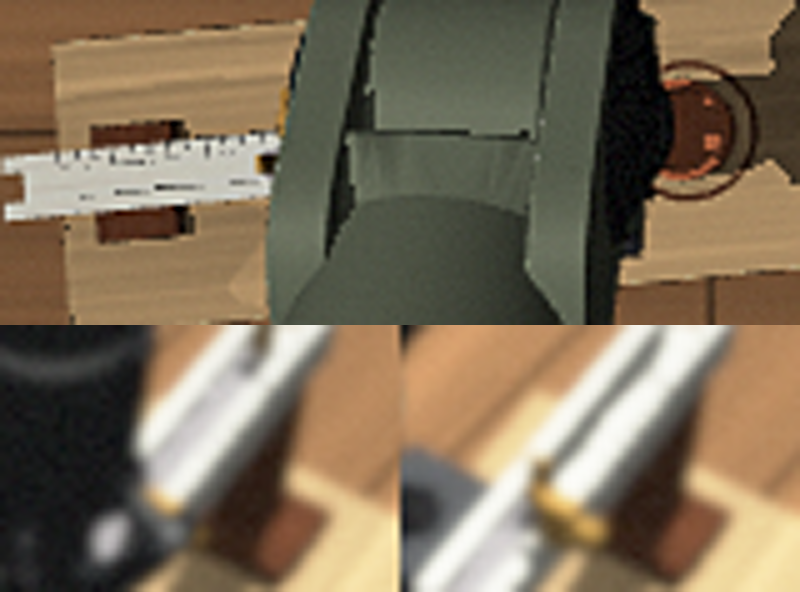

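The drawn arm (105 mm) puts the blade just short of the rider's tongue, at scene crop about (540,462) against (545,490). I'll draw to about 115 mm, then rectify the views in the z=170 mm plane and measure in board coordinates.

```bash
python3 - <<'E'
from h import *
p=np.load("p0.npy"); u=w(B,[0,-1,0])[0]-w(B,[0,0,0])[0]
bot.move_linear(list(p+u*.115),speed=.03); q=np.array(bot.read_position()); print("draw",(q-p)@u,np.round(bot.read_ft_force(),1),bot.read_clock())
cv2.imwrite("pics/scene8.png",bot.camera("scene")[:,:,::-1])
ys=np.arange(.15,.32,.00025);xs=np.arange(.03,-.015,-1/3000)
X,Y=np.meshgrid(xs,ys,indexing="ij");W=w(B,np.c_[X.ravel(),Y.ravel(),np.full(X.size,.17)])
out=[]
for c,n in(("top",2),("scene",2),("scene",7),("scene",8)):
    m=proj(c,W).astype(np.float32);im=cv2.imread(f"pics/{c}{n}.png")
    r=cv2.remap(im,m[:,0].reshape(X.shape),m[:,1].reshape(X.shape),cv2.INTER_CUBIC)
    br=r[...,2].astype(float)-r[...,0]
    for x0 in(.008,.004,0,-.004):
        k=int((.03-x0)*3000);pr=br[k-3:k+4].mean(0)[::12]; print(c,n,x0,pr.astype(int).tolist())
    for y in range(150,320,10): cv2.line(r,(int((y-150)*4),0),(int((y-150)*4),4),(0,0,255) if y%50 else (255,0,0),1)
    cv2.line(r,(0,90),(8,90),(0,255,0),1)
    out.append(r)
cv2.imwrite("pics/crop8.png",np.vstack(out))
for c in K: print(c,-K[c]["extrinsics"][:3,:3].T@K[c]["extrinsics"][:3,3])
E
```

```text
draw 0.11516275983613199 [1.4 4.6 0.6] 29.9167
top 2 0.008 [8, 7, 8, 10, 7, 8, 8, 10, 3, 15, 114, -3, 3, 10, 10, 11, 12, 12, 10, 11, 10, 12, 12, 14, 6, 14, 13, 15, 12, 13, 14, 11, 15, 16, 15, 17, 16, 15, 16, 15, 15, 6, 19, 16, 15, 18, 18, 14, 13, 13, 12, 12, 16, 14, 15, 14, 14]
top 2 0.004 [5, 6, 5, 0, 5, 6, 5, 6, -4, 32, 106, 11, 4, 5, 4, 6, 5, 3, 3, 4, 4, 6, 6, 4, 4, 4, 6, 6, 4, 6, 7, 5, 5, 5, 4, 5, 4, 8, 7, 7, 7, 6, 0, 5, 6, 2, 7, 9, 13, 16, 32, 11, 13, 14, 14, 12, 10]
top 2 0 [6, 7, 5, 3, 4, 4, 6, 8, 4, 0, 21, 7, 4, 6, 6, 6, 5, 7, 6, 7, 7, 8, 6, 5, 6, 7, 8, 5, 4, 6, 6, 8, 7, 7, 5, 7, 6, 7, 7, 7, 6, 7, 1, 3, 1, -3, 17, 25, 23, 5, 96, 55, 4, 14, 14, 11, 7]
top 2 -0.004 [6, 6, 8, 7, 8, 5, 7, 7, 7, 4, 4, 5, 6, 6, 6, 7, 6, 6, 6, 5, 7, 7, 6, 5, 5, 6, 4, 7, 7, 5, 6, 7, 7, 7, 6, 8, 7, 7, 6, 7, 6, 8, 1, 1, 3, 0, 10, 27, 24, 8, 103, 52, 8, 15, 16, 17, 10]
scene 2 0.008 [3, 3, 2, 2, 2, 3, 4, 7, 23, 51, 69, 50, 25, 10, 3, 3, 3, 3, 2, 3, 2, 2, 4, 3, 3, 4, 3, 3, 3, 5, 4, 4, 4, 4, 3, 3, 4, 3, 3, 4, 10, 15, 24, 31, 35, 32, 27, 29, 42, 62, 80, 86, 89, 89, 90, 91, 94]
scene 2 0.004 [6, 6, 6, 6, 7,
[... 1606 characters left out ...]
4]
scene 8 0.004 [7, 6, 7, 9, 11, 16, 21, 28, 39, 59, 80, 77, 53, 26, 13, 9, 10, 8, 10, 8, 6, 8, 7, 7, 8, 8, 9, 9, 8, 8, 9, 9, 8, 8, 7, 7, 8, 8, 8, 7, 7, 8, 8, 8, 8, 10, 10, 15, 21, 31, 41, 50, 53, 57, 62, 70, 81]
scene 8 0 [6, 6, 7, 6, 7, 6, 10, 13, 18, 31, 48, 62, 46, 21, 11, 8, 7, 8, 9, 6, 7, 7, 9, 9, 10, 8, 8, 8, 7, 8, 8, 10, 8, 8, 8, 7, 8, 8, 8, 8, 8, 8, 8, 7, 8, 9, 9, 9, 8, 8, 10, 13, 12, 16, 19, 31, 55]
scene 8 -0.004 [4, 5, 4, 4, 4, 4, 5, 6, 9, 14, 25, 39, 33, 17, 9, 6, 6, 7, 7, 7, 8, 9, 7, 7, 7, 7, 7, 8, 9, 9, 9, 9, 9, 8, 9, 8, 9, 9, 10, 11, 10, 9, 9, 9, 9, 11, 9, 11, 9, 9, 8, 8, 8, 10, 12, 21, 42]
scene [ 0.88462506 -0.41365247  0.98351994]
top [ 0.5031261  -0.07023712  1.17006349]
```

View pics/crop8.png

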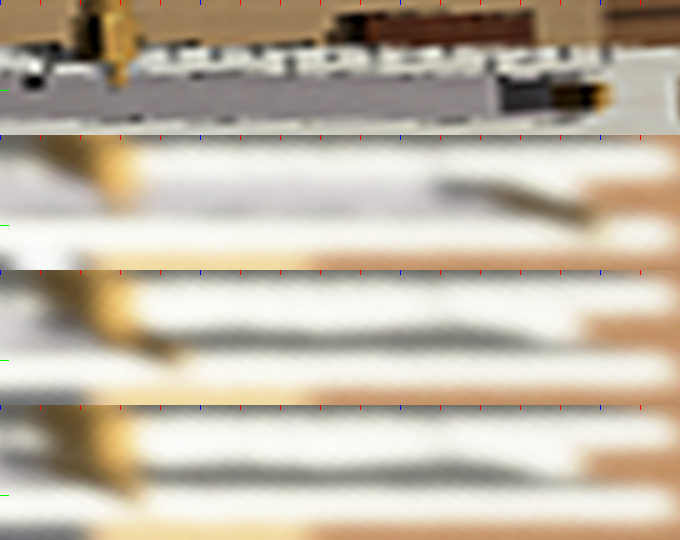

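Rectified strips: index blade at y≈300 at start (top 301.0, scene 298.8), moving exactly with the draw. The tongue is at ≈179.6–180. One finer centroid check, then the final set.

```bash
python3 - <<'E'
from h import *
def cen(c,im,x0,x1,y0,y1,z):
    xs=np.arange(x0,x1,.0005);ys=np.arange(y0,y1,.00025);X,Y=np.meshgrid(xs,ys,indexing="ij")
    m=proj(c,w(B,np.c_[X.ravel(),Y.ravel(),np.full(X.size,z)])).astype(np.float32)
    r=cv2.remap(im,m[:,0].reshape(X.shape),m[:,1].reshape(X.shape),cv2.INTER_LINEAR).astype(float)
    b=(r[...,2]-r[...,0]).mean(0);b=np.clip(b-max(b[0],b[-1],.3*b.max()),0,None);return round((b*ys).sum()/b.sum()*1e3,2)
T=cv2.imread("pics/top2.png");S=cv2.imread("pics/scene2.png");T0=cv2.imread("pics/top0.png");S0=cv2.imread("pics/scene0.png")
for z in(.170,.172):
    for n,c,im in(("t0","top",T0),("t2","top",T),("s0","scene",S0),("s2","scene",S)):
        print(z,n,"tongue",cen(c,im,.004,.010,.168,.192,z),"blade",cen(c,im,-.004,.003,.293,.309,.17))
p=np.load("p0.npy"); u=w(B,[0,-1,0])[0]-w(B,[0,0,0])[0]
bot.move_linear(list(p+u*.120),speed=.03); q=np.array(bot.read_position()); print("draw",(q-p)@u,np.round(bot.read_ft_force(),1),bot.read_gripper_width()*85,bot.read_clock())
S=bot.camera("scene")[:,:,::-1].copy();cv2.imwrite("pics/scene9.png",S)
for n,im in(("105",cv2.imread("pics/scene7.png")),("115",cv2.imread("pics/scene8.png")),("120",S)): print(n,"blade part",[cen("scene",im,a,a+.003,.165,.205,.17) for a in(-.005,-.002,.001)],"tongue/body",[cen("scene",im,a,a+.003,.165,.192,.172) for a in(.008,.012)])
E
```

```text
0.17 t0 tongue 179.97 blade 300.61
0.17 t2 tongue 179.98 blade 300.61
0.17 s0 tongue 180.23 blade 298.82
0.17 s2 tongue 180.22 blade 298.58
0.172 t0 tongue 179.39 blade 300.61
0.172 t2 tongue 179.4 blade 300.61
0.172 s0 tongue 178.68 blade 298.82
0.172 s2 tongue 178.68 blade 298.58
draw 0.12004064179212304 [1.6 4.  0.3] 14.878299322178457 30.2833
105 blade part [np.float64(193.41), np.float64(192.61), np.float64(189.62)] tongue/body [np.float64(179.06), np.float64(177.28)]
115 blade part [np.float64(183.38), np.float64(182.42), np.float64(181.47)] tongue/body [np.float64(176.94), np.float64(176.36)]
120 blade part [np.float64(178.9), np.float64(178.05), np.float64(177.58)] tongue/body [np.float64(177.5), np.float64(177.49)]
```

```bash
python3 - <<'E'
from h import *
bot.wait(0.5); print(bot.read_position(),np.round(bot.read_ft_force(),1),bot.read_gripper_width()*85,bot.read_finger_force())
print(bot.close_job(),bot.read_clock())
E
```

```text
[0.52058034 0.02594332 0.11324432] [ 2.6  4.1 -0.8] 14.919338188572523 58.7441611289978
the job is handed in; nothing more can be done
the job is handed in; nothing more can be done
```

I handed the job in at about 31 s: the pot is within about 2 mm of the ring centre, judged from pictures taken before the arm was drawn, the lock button is fully in, and the gripper is holding the arm drawn out 120 mm, with the index level with the rider to about 1 mm by the camera measurements; no verdict came back.

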